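# Press the cast wind tower into the yard corner and hold it while the glue grabs

### The arm

A 6-joint arm with a two-finger parallel gripper is mounted at the origin on a cart in front of the work surface, level with it; the furniture and walls round the work are solid. World frame = base frame: x ahead of the robot, y to its left, z up, the work surface at z = 0. Lengths are in mm, angles in rad, forces in N, time in s.
With the tool pointing down it reaches from about 275 to 750 mm from the base axis. Payload 10.2 kg.
Tool frame: the origin (TCP) lies on the centre line of the jaws, within the pads' length; the fingertips stand 19 mm ahead of it and the grasp point (between the pads) is the TCP; z points along the fingers, y is the line along which they close (so a half turn about z gives the same grasp; the last joint's range is limited). The gripper opens to 85 mm and grips with 20 to 120 N. Pads are 22 mm wide; open, the fingers measure 114 mm over their backs; the gripper's body (76 mm by 85 mm) begins 54 mm behind the grasp point. The pads swing forward as they close: fully open they stand 13 mm farther back than shut.
Start: joints at [-1.368, 0.313, 1.498, -0, 1.331, -0.223], TCP at [216.839, -478.134, 250.294] pointing down, gripper open.
Joint ranges: [-2.94, 2.94], [-0.97, 2.17], [0.19, 2.56], [-1.23, 4.37], [0.02, 3.11], [-2.88, 2.88]. Speed limits (rad/s): [2.39, 2.39, 3.01, 3.14, 3.14, 3.14].

### API

Orientations are given as a unit quaternion [w, x, y, z].
In Python, from rig import sense, capture, finish_job, regions_of, mark_of gives the robot as it stands.
- The arm moves only by the tool jog_arm, never from a script. Its argument "series" is text: rows parted by semicolons, each of 7 numbers parted by spaces: the shift along the tool's x, y, z in units of 0.4 m (1.0 is 0.4 m), then the turn, a rotation vector about the tool's x, y, z in units of pi/2 rad (1.0 is pi/2 rad), then the opening, from -1 (shut) to 1 (fully open). A call has 1 to 20 rows; each row is the pose to reach, as a shift and turn from the pose commanded when the call began, along the tool's axes at that moment; what a row does not reach only later rows make up. A row lasts 1/8 s, in which the tool goes at most 62.5 mm and 10.7 degrees, less where a joint would pass 70% of its speed; a pose out of reach is approached as far as the arm can. A call with a number of a shift or a turn outside -1 to 1 is refused whole. A call with a gripper value outside its range is refused whole. The fingers move at their own pace and stop on an object; "grip_force" is the grip in N (left out, the last holds). Time passes only in rows, so rows that repeat a pose let the fingers close. It gives the time, the measured TCP pose, the force, the opening and the grip force at its end, in the units of the state.
- sense(): the state, without advancing time (a new reading comes with each control period).
- capture(name): name is "side" or "top"; returns a dict with "img" (480x640x3 uint8, red, green, blue), "intrinsics" (3x3 intrinsics, pixels), "R" (3x3) and "t" (3): a world point X has camera coordinates R X + t. Camera axes: x right, y down, z forward; pixel columns grow to the right and rows downward; lengths in mm; the calibration is good to about 2 mm. A picture is of the moment at which its call begins. There is no depth.
- finish_job(): hands the job in; it is judged then, once.
Trained networks look in a picture, given as the dict that the camera call returned (one of the last four; its "shot" number tells which), for a name from the list of things; names that differ only in an ending like _2 or _b are one class to them, and where a whole thing is asked for, a point or a joint stands for the part that bears it (a point fixed in the world has none). Each returns a list of dicts, best first, with "confidence" (0 to 1); they miss things now and then, are a little off and sometimes report something else, mostly with a low value. They report only what shows in the picture. A call takes as long as a camera call. They do not tell look-alikes from the thing itself.
- regions_of(label, picture): "region" (480x640 bool, what is visible of it) and "point" ([row, column] in pixels, amid what is visible of it).
- mark_of(label, picture): "point" ([row, column] in pixels: a listed point, or the origin of a listed thing).
The state is a dict: "time_s": time; "joints": joint angles; "dq": joint speeds; "tau": joint torques, N m; "eef_pos": TCP position; "ee_rot": TCP orientation; "force": force on the tool from outside, world axes, zero at the start; "wrist_torque": the same for the moment, N m; "grip_width": opening from 0.0 (shut) to 1.0 (fully open); "grip_force": force on a finger pad.
Only numpy, scipy, OpenCV 4.12 (cv2) and the standard library are available. Lean on these libraries where they do the work, as an engineer would, in place of code of your own. Each camera call takes 0.05 s, during which the arm holds its last target. There are 200 camera calls.

### The job

Two model wind towers of the same shape stand on the table: one is cast solid, the other is thin and hollow, and only their weight tells them apart. Set the heavy solid one on the scenic base in the inner corner between the two house backs, its two plain sides to the walls and its door side facing out, and push it snugly into the corner so that it stands flat, square and tight against both walls at once. Finish while still gripping it and pressing it against both walls, as you would until the glue grabs; leave the hollow tower standing upright on the table, clear of the robot, knock nothing over, and do not disturb the glue bottle, the barrel or the brush.

Things in the scene. Friction and masses are not known exactly. Their poses are not given: they have to be found in the camera images.
- tower_1: one of two look-alike loose sand-coloured wind towers: solid, 0.47 to 0.63 kg, or hollow, 0.13 to 0.19 kg. Plinth 76 x 76 x 54 mm; centred square shaft 44 x 44 mm from there to z = 115 mm, parapet to 122. Origin: centre of underside, z up. Door and step (9 mm proud) on -x, two windows on -y, beam ends at z = 65 on both; +x and +y plain: +x goes to the back house, +y to the side house
- tower_2: the other tower: same shape, size and axes as tower_1, with the other weight; which is solid cannot be seen. Grip either by the shaft from above, one finger on each of two facing sides, about 92 mm above the underside: there the fingers stay above the house walls when the tower is on the base
- tower_1_edge (a point): point on tower_1: the bottom end of the upright edge between its two plain sides, at (+38, +38, 0) mm in the tower's frame
- tower_2_edge (a point): point on tower_2: the same, at (+38, +38, 0) mm in the tower's frame
- base: scenic base fixed to the table: plywood board 262 x 233 x 8 mm with two houses fixed on it. Origin: on the table under the yard's inner corner, z up; the board spans x -134 to 128, y -115 to 118 mm. Wall planes: back house x = 0, side house y = 0; the yard is x < 0, y < 0. Home pose of the solid tower: origin at (-38, -38, 8) mm, axes parallel to these. Walls rigid, tops 68 mm above the table
- yard_corner (a point): the inner corner where the two wall planes meet, on the upper face of the board (8 mm above the table); the home place of the solid tower's edge point
- back_house: flat-roofed model house 109 x 116 x 60 mm fixed on the base at the yard's +x side, its flat back to the yard; this wall spans y -93 to 23 mm in the base's frame. Origin: centre of its underside, its own +x points into the yard
- side_house: flat-roofed model house 97 x 114 x 60 mm fixed on the base at the yard's +y side, its flat back to the yard; this wall spans x -122 to -8 mm in the base's frame. Origin: centre of its underside, its own +x points into the yard
- glue: white glue bottle with orange cap, 30 mm across, 74 mm tall, standing on the table; leave alone
- barrel: small dark model barrel, 27 mm across, 34 mm tall, standing on the table; leave alone
- paint_brush: thin paint brush, 175 mm long, lying on the table left of the base; leave alone
Mind the look-alikes: they are no part of the job. What is shaped like the tower_1 but orange or purple is not meant.

How it is judged:
By the outcome, as a careful person would: the job done as asked, in the order asked, and still so for the second after the job is handed in, while the arm keeps its last pose, push and grip.
It also fails if it takes over 56 s, if anything falls off the work surface, if the arm or the gripper's body presses on something with over 40 N, if the wrist force passes 120 N, or if a joint passes its speed limit or range.

## Working session

There is one attempt and no reset: what is moved stays moved. The work goes in short steps, Python scripts to look and compute and a tool call to move; the robot and the scene stay as the last step left them, time stands still between calls to the robot, and variables do not carry over. Pictures are saved under pics/ and viewed, at most 10 in all, crops included, and the job is handed in when it is done.

Besides the shell and the picture viewer there is one more tool, called after ">>>" by a JSON object that holds its "method" and its "body", one argument or row to a line. jog_arm: Moves the arm, as the interface text tells. Shifts and turns lie within -1 to 1; 1 stands for 0.4 m of shift or pi/2 rad of turn. Its arguments: {"type":"object","properties":{"series":{"type":"string"},"grip_force":{"type":"number"}},"required":["series"]}

```bash
mkdir -p pics; ls; cat > h.py <<'E'
import numpy as np, cv2
from rig import *
def ray(p,c):
    K=np.array(c["intrinsics"]);R=np.array(c["R"]);t=np.array(c["t"])
    d=R.T@np.linalg.inv(K)@[p[1],p[0],1]; return -R.T@t,d
def onz(p,c,z):
    o,d=ray(p,c); return o+d*(z-o[2])/d[2]
def proj(X,c):
    K=np.array(c["intrinsics"]);q=K@(np.array(c["R"])@np.asarray(X,float).reshape(-1,3).T+np.array(c["t"]).reshape(3,1)); return (q[:2]/q[2]).T
def save(c,n): cv2.imwrite("pics/"+n,c["img"][:,:,::-1])
E
python3 - <<'E'
from h import *
np.set_printoptions(precision=1,suppress=True)
s=sense(); print({k:np.round(v,3) for k,v in s.items()})
for n in("top","side"):
    c=capture(n); save(c,n+"0.png"); print(n,"cam at",ray([240,320],c))
    for l,z in(("tower_1",0),("tower_1_edge",0),("yard_corner",8),("base",0),("back_house",8),("side_house",8),("glue",0),("barrel",0),("paint_brush",0)):
        for m in mark_of(l,c)[:4]: print(l,round(m["confidence"],2),np.array(m["point"]),onz(m["point"],c,z))
E
```

```text
pics
{'time_s': np.float64(0.0), 'joints': array([-1.4,  0.3,  1.5,  0. ,  1.3, -0.2]), 'dq': array([-0., -0., -0., -0., -0., -0.]), 'tau': array([ -0. , -41.2, -26. ,  -0. ,   0. ,   0. ]), 'eef_pos': array([ 216.8, -477.9,  249.7]), 'ee_rot': array([-0. ,  1. ,  0.2,  0. ]), 'force': array([ 0.1,  0.5, -0.4]), 'wrist_torque': array([-0.,  0.,  0.]), 'grip_force': np.float64(0.0), 'grip_width': np.float64(0.999)}
top cam at (array([ 474.4,   22.6, 1355. ]), array([ 0.1, -0. , -1. ]))
tower_1 0.96 [320.5 382.4] [ 358.1 -144.7    0. ]
tower_1 0.95 [321.7 436.4] [ 356.7 -282.2    0. ]
tower_1 0.87 [217.8 403.5] [ 620.8 -197.6    0. ]
tower_1 0.81 [272.5 418.3] [ 480.9 -235.9    0. ]
tower_1_edge 0.86 [305.1 367.6] [ 396.5 -106.8    0. ]
tower_1_edge 0.59 [164.3 213.6] [752.4 293.2   0. ]
yard_corner 0.61 [251.4 290.4] [530.1  91.2   8. ]
yard_corner 0.27 [217.  404.1] [ 622.  -197.8    8. ]
base 0.66 [250.9 289. ] [531.7  95.2   0. ]
back_house 0.7 [225.4 298.6] [596.7  71.5   8. ]
side_house 0.82 [280.9 272.6] [454.9 134.9   8. ]
glue 0.72 [294.4 174. ] [417.5 384.4   0. ]
glue 0.34 [
[... 244 characters left out ...]
7   0. ]
tower_1 0.61 [238.8 442.6] [ 358.2 -143.5    0. ]
tower_1 0.59 [212.4 348. ] [ 619.2 -189.2    0. ]
tower_1_edge 0.85 [286.2 181.8] [754.2 291.2   0. ]
tower_1_edge 0.69 [212.9 331.4] [ 655.4 -168.5    0. ]
tower_1_edge 0.58 [240.2 417.9] [ 405.9 -112.5    0. ]
yard_corner 0.91 [265.1 324.5] [532.6 100.    8. ]
base 0.8 [270.1 324.9] [528.7 105.9   0. ]
back_house 0.78 [254.4 305.3] [592.9  74.6   8. ]
side_house 0.7 [279.1 350.1] [458.9 130.3   8. ]
glue 0.92 [355.6 304.4] [420.4 382.9   0. ]
glue 0.32 [222.9 380.1] [ 521.  -164.2    0. ]
barrel 0.51 [217.7 406.9] [ 474.3 -221.2    0. ]
barrel 0.27 [256.2 307.2] [592.9  66.7   0. ]
paint_brush 0.59 [331.4 229.2] [574.  380.3   0. ]
```

View pics/top0.png

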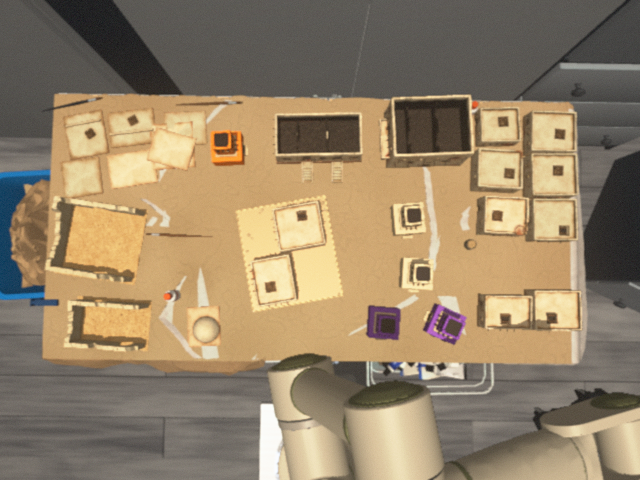

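View pics/side0.png

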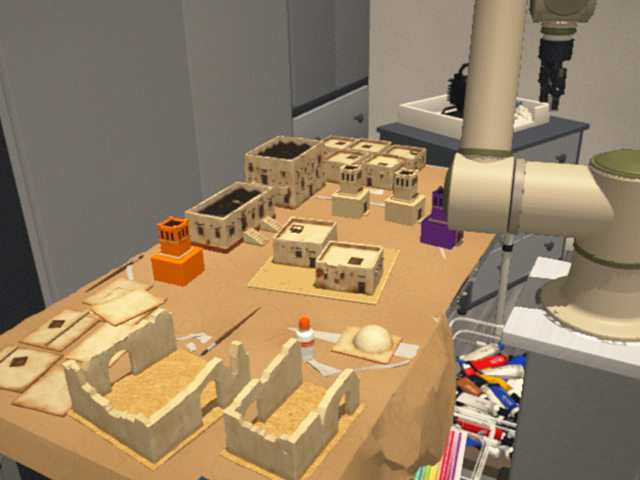

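Top view shows the sand towers at about (row 217, col 408) and (272, 418). The purple and orange ones are decoys. The base is at cols 236–342, with the yard at lower right, around (275, 315). I'll zoom in for the yaws.

```bash
python3 - <<'E'
from h import *
np.set_printoptions(precision=1,suppress=True)
a=capture("top");b=capture("side")
def z(c,r0,r1,c0,c1): return cv2.resize(c["img"][r0:r1,c0:c1,::-1],(400,300),interpolation=cv2.INTER_CUBIC)
cv2.imwrite("pics/z1.png",np.vstack([np.hstack([z(a,195,300,375,515),z(a,190,316,220,388)]),np.hstack([z(b,150,240,310,430),z(b,205,313,245,389)])]))
for n,c in(("top",a),("side",b)):
    for l in("tower_1","base","back_house","side_house"):
        for m in regions_of(l,c)[:5]:
            r=m["region"].astype(np.uint8); box=cv2.boxPoints(cv2.minAreaRect(cv2.findNonZero(r)))
            print(n,l,round(m["confidence"],2),np.array(m["point"]),r.sum(),box.ravel())
    for l in ("tower_1_edge","tower_2_edge"):
        for m in mark_of(l,c): print(n,l,m["confidence"],np.array(m["point"]),onz(m["point"],c,0))
E
```

```text
top tower_1 0.96 [147.9 226.4] 1168 [211. 130. 247. 130. 247. 164. 211. 164.]
top tower_1 0.9 [217.1 408.7] 1100 [389.3 204.3 422.8 200.8 426.5 235.9 393.  239.5]
top tower_1 0.89 [318.2 382.9] 1086 [365.4 338.2 368.1 304.5 401.2 307.2 398.5 340.8]
top tower_1 0.81 [323.4 442.3] 1184 [418.1 329.4 431.1 300.  468.7 316.7 455.6 346.1]
top tower_1 0.73 [271.2 414.2] 1113 [398. 257. 433. 257. 433. 292. 398. 292.]
top base 0.82 [253.4 288.2] 9419 [233.9 210.3 325.4 194.  343.5 295.8 252.  312.1]
top base 0.27 [277.1 414.3] 1091 [397.1 290.1 399.7 256.3 434.3 258.9 431.7 292.7]
top back_house 0.55 [222.8 298. ] 2215 [270.9 207.5 318.9 199.5 326.7 246.1 278.7 254.1]
top side_house 0.59 [282.5 274.2] 1974 [248.3 258.9 290.2 252.  298.2 300.3 256.4 307.3]
top tower_1_edge 0.85 [164.8 216.9] [751.2 284.7   0. ]
top tower_1_edge 0.75 [302. 368.] [ 404.3 -107.8    0. ]
top tower_1_edge 0.72 [206.6 387.3] [ 649.2 -155.7    0. ]
top tower_2_edge 0.65 [256.5 401.8] [ 521.2 -193.5    0. ]
side tower_1 0.95 [227.3 440.9] 1390 [402.5 203.4 441.7 185.2 468.  241.8 428.8 260. ]
side tower_1 0.69 [196.5 351.3] 1492 [329.9 214.5 335.7 162.4 372.8 166.5 367.  218.7]
side tower_1 0.58 [254.4 173.8] 2459 [147.5 278.  160.9 215.6 212.5 226.7 199.1 289.1]
side tower_1 0.25 [203.9 404.4] 1745 [380.8 219.5 392.6 164.6 432.8 173.2 421.  228.1]
side base 0.72 [266.7 323.1] 8360 [247.6 286.8 260.1 208.6 402.3 231.4 389.8 309.6]
side back_house 0.88 [239.3 304.4] 2347 [270.7 263.3 276.8 214.5 338.  222.1 331.9 271. ]
side side_house 0.71 [269.1 348.9] 3151 [312.6 288.7 318.5 238.5 386.1 246.5 380.2 296.7]
side tower_1_edge 0.92 [214.8 330.3] [ 652.4 -156.6    0. ]
side tower_1_edge 0.72 [287.1 182.4] [750.8 293.5   0. ]
side tower_1_edge 0.58 [240.7 417.7] [ 405.4 -109.8    0. ]
side tower_2_edge 0.62 [219.7 382.9] [ 522.5 -184.8    0. ]
```

View pics/z1.png

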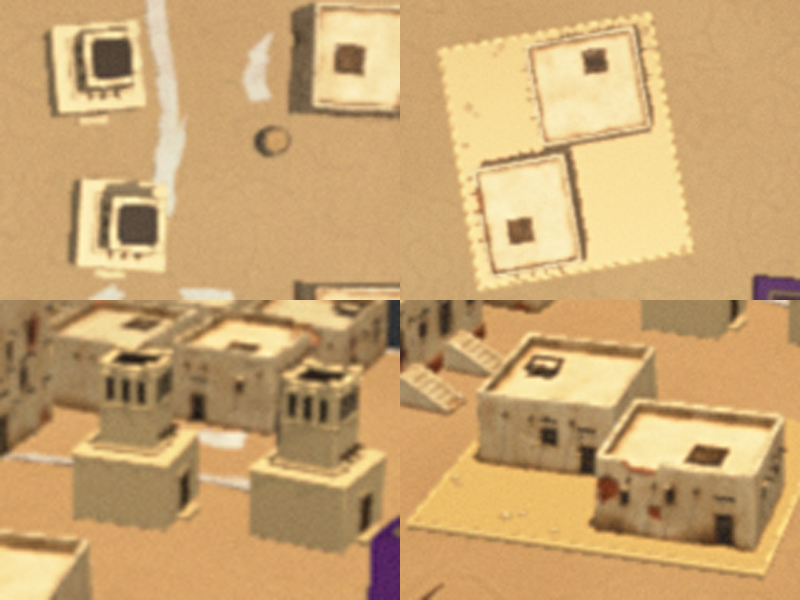

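Both sand towers have their door step at image bottom (door toward world −x), so yaw is near 0. The base yaw is about +10° CCW. Next I'll fit the poses by silhouette.

```bash
cat > fit.py <<'E'
from h import *
from scipy.optimize import least_squares
th=np.linspace(0,2*np.pi,72,endpoint=False); D=np.c_[np.cos(th),np.sin(th)]
def bx(x0,x1,y0,y1,z0,z1): return np.array([[x,y,z] for x in(x0,x1) for y in(y0,y1) for z in(z0,z1)],float)
BASE=np.vstack([bx(-134,128,-115,118,0,8),bx(0,109,-93,23,8,68),bx(-122,-8,0,97,8,68)])
TOW=np.vstack([bx(-38,38,-38,38,0,54),bx(-22,22,-22,22,54,122),bx(-47,-38,-12,12,0,4)])
BH=bx(0,109,-93,23,8,68); SH=bx(-122,-8,0,97,8,68)
def place(V,p,z=0):
    c,s=np.cos(p[2]),np.sin(p[2]); return V@np.array([[c,s,0],[-s,c,0],[0,0,1]])+[p[0],p[1],z]
def sup(P): return (D@P.T).max(1)
def region(label,c,X):
    q=proj(X,c)[0]; L=[m for m in regions_of(label,c) if np.hypot(*(np.array(m["point"])[::-1]-q))<22]
    return L[0]["region"] if L else None
def fit(obs,p0,z=0):  # obs: list of (V,mask,cam)
    H=[(V,sup(np.argwhere(m)[:,::-1].astype(float)),c) for V,m,c in obs]
    f=lambda p:np.concatenate([sup(proj(place(V,p*[1,1,.01],z),c))-h for V,h,c in H])
    r=least_squares(f,np.array(p0)*[1,1,100],loss="soft_l1",diff_step=1e-4); return r.x*[1,1,.01],np.abs(r.fun).mean()
E
python3 - <<'E'
from fit import *
np.set_printoptions(precision=3,suppress=True)
cs=[capture("top"),capture("side")]
def run(lab,V,p0,up):
    o=[]
    for c in cs:
        m=region(lab,c,[p0[0],p0[1],up])
        if m is not None:o.append((V,m,c)); print(lab,"single",*fit(o[-1:],p0))
    print(lab,"both",*fit(o,p0)) if len(o)>1 else 0
run("tower_1",TOW,[620,-198,0.05],50)
run("tower_1",TOW,[480,-236,0.0],50)
run("base",BASE,[531,96,0.16],20)
o=[]
for l,V,X in(("back_house",BH,[595,70,40]),("side_house",SH,[457,133,40])):
    for c in cs:
        m=region(l,c,X)
        if m is not None:o.append((V,m,c))
print("houses",len(o),fit(o,[531,96,.16]))
print(sense()["ee_rot"],sense()["eef_pos"])
E
```

```text
tower_1 single [ 615.103 -202.737    0.092] 1.8068749055800895
tower_1 single [ 618.96  -200.147    0.278] 1.5107226653607342
tower_1 both [ 617.17 -201.69    0.19] 1.7323069664598871
tower_1 single [ 479.196 -223.378   -0.049] 1.13494019525057
tower_1 single [ 481.872 -222.83     0.125] 1.6237394630776738
tower_1 both [ 479.945 -223.021   -0.006] 1.4516151032095883
base single [531.112  94.178   0.187] 0.8794976741576821
base single [533.661  92.955   0.211] 1.451790057852972
base both [532.049  94.181   0.197] 1.216066305152742
houses 4 (array([531.514,  94.501,   0.189]), np.float64(1.5669107820288737))
[-0.     0.977  0.211  0.   ] [ 216.833 -478.135  250.286]
```

>>> {"method": "jog_arm", "body": {
  "series": "0.43 -0.155 0.05 0 0 0.15 1; 0.8625 -0.309 0.1 0 0 0.296 1; 0.8625 -0.309 0.1 0 0 0.296 1; 0.8625 -0.309 0.1 0 0 0.296 1; 0.8625 -0.309 0.1 0 0 0.296 1; 0.8625 -0.309 0.1 0 0 0.296 1; 0.8625 -0.309 0.1 0 0 0.296 1; 0.8625 -0.309 0.1 0 0 0.296 1; 0.8625 -0.309 0.1 0 0 0.296 1; 0.8625 -0.309 0.1 0 0 0.296 1",
  "grip_force": 60
}}

```text
time_s: 3.55
eef_pos: [479.4, -224.0, 210.5]
ee_rot: [0.0, 1.0, -0.02, 0.0]
force: [0.8, 0.5, 0.6]
grip_width: 1.001
grip_force: 0.0
```

```bash
python3 - <<'E'
from fit import *
np.set_printoptions(precision=3,suppress=True)
s=sense();print(s["eef_pos"],s["ee_rot"],s["force"],s["joints"],s["time_s"])
c=capture("top");b=capture("side")
z=lambda c,r0,r1,c0,c1: cv2.resize(c["img"][r0:r1,c0:c1,::-1],(400,300),interpolation=cv2.INTER_CUBIC)
def draw(c,cols):
    im=cv2.resize(c["img"][:,:,::-1],None,fx=4,fy=4,interpolation=cv2.INTER_CUBIC)
    for V,p in cols:
        for k in range(0,len(V),8):
            P=(proj(place(V[k:k+8],p),c)+.5)*4
            for i in range(8):
                for j in(1,2,4):
                    if not i&j: cv2.line(im,tuple(int(v) for v in P[i]),tuple(int(v) for v in P[i|j]),(0,0,255),1,cv2.LINE_AA)
    return im
M=[(BASE,[531.5,94.2,.175]),(TOW,[480,-223,-.04]),(TOW,[617,-202,.09])]
A=draw(c,M);B=draw(b,M)
f=lambda I,r0,r1,c0,c1: cv2.resize(I[4*r0:4*r1,4*c0:4*c1],(400,300),interpolation=cv2.INTER_AREA)
cv2.imwrite("pics/o1.png",np.vstack([np.hstack([f(A,195,300,375,515),f(A,190,316,220,388)]),np.hstack([f(B,150,240,310,430),f(B,205,313,245,389)])]))
# board colour lines
hsv=cv2.cvtColor(c["img"],cv2.COLOR_RGB2HSV).astype(float)
print("board",hsv[275,315],hsv[215,255],"table",hsv[330,280],hsv[275,360])
E
```

```text
[ 479.419 -224.016  210.508] [ 0.    1.   -0.02  0.  ] [0.768 0.513 0.616] [-0.659  0.356  1.546 -0.     1.24   0.953] 3.55
board [ 22.  93. 248.] [ 21. 105. 244.] table [ 18. 112. 203.] [ 17. 109. 205.]
```

View pics/o1.png

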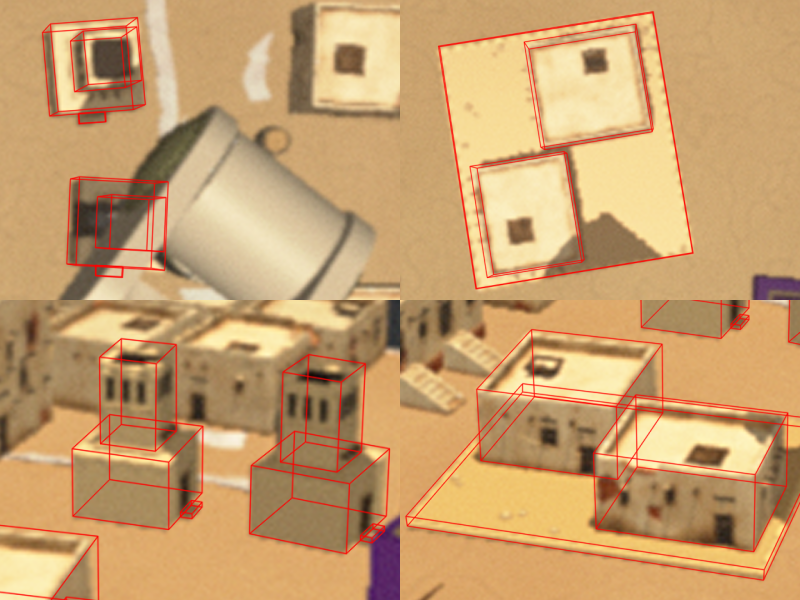

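The overlay matches the base (531.5, 94.2, 0.175 rad) and both towers to about 1 px. Descending on the nearer tower, gripping and lifting to weigh it.

>>> {"method": "jog_arm", "body": {
  "series": "0.001 -0.002 0.1 0 0 0 1; 0.001 -0.002 0.2 0 0 0 1; 0.001 -0.002 0.26 0 0 0 1; 0.001 -0.002 0.296 0 0 0 1; 0.001 -0.002 0.296 0 0 0 1; 0.001 -0.002 0.296 0 0 0 0; 0.001 -0.002 0.296 0 0 0 -1; 0.001 -0.002 0.296 0 0 0 -1; 0.001 -0.002 0.296 0 0 0 -1; 0.001 -0.002 0.296 0 0 0 -1; 0.001 -0.002 0.296 0 0 0 -1; 0.001 -0.002 0.296 0 0 0 -1",
  "grip_force": 50
}}

```text
time_s: 5.15
eef_pos: [480.8, -222.9, 92.9]
ee_rot: [0.001, 1.0, -0.02, 0.001]
force: [-1.5, -2.0, 6.1]
grip_width: 0.509
grip_force: 55.4
```

>>> {"method": "jog_arm", "body": {
  "series": "0 0 -0.04 0 0 0 -1; 0 0 -0.06 0 0 0 -1; 0 0 -0.06 0 0 0 -1; 0 0 -0.06 0 0 0 -1; 0 0 -0.06 0 0 0 -1; 0 0 -0.06 0 0 0 -1"
}}

```text
time_s: 5.9
eef_pos: [480.3, -222.2, 115.6]
ee_rot: [-0.0, 1.0, -0.02, -0.0]
force: [0.1, -0.7, -6.2]
grip_width: 0.509
grip_force: 55.4
```

```bash
python3 - <<'E'
from rig import *
for i in range(4):
    s=sense();print(s["force"].round(2),s["wrist_torque"].round(2),s["eef_pos"].round(1),s["ee_rot"].round(4),s["grip_width"],s["grip_force"],s["time_s"]); capture("top")
E
```

```text
[ 0.09 -0.66 -6.22] [ 0.06  0.07 -0.01] [ 480.3 -222.2  115.6] [-2.000e-04  9.998e-01 -1.960e-02 -2.000e-04] 0.5087406311826794 55.40125787258148 5.9
[ 0.17  0.03 -6.01] [-0.03  0.02  0.02] [ 480.3 -222.2  115.7] [-1.000e-04  9.998e-01 -1.960e-02 -2.000e-04] 0.5090332198208753 55.40216088294983 5.95
[-0.49 -0.08 -5.07] [-0.   -0.02  0.04] [ 480.4 -222.3  115.7] [-1.000e-04  9.998e-01 -1.960e-02 -1.000e-04] 0.5080872435954947 55.40238618850708 6.0
[ 0.13  0.34 -5.49] [0.02 0.01 0.01] [ 480.4 -222.3  115.8] [-1.000e-04  9.998e-01 -1.960e-02 -1.000e-04] 0.511833504848298 55.40206968784332 6.05
```

It weighs 5.5 N, about 0.56 kg, so this is the solid tower. Carrying it over the yard, 15 mm off both walls.

>>> {"method": "jog_arm", "body": {
  "series": "0 0 -0.08 0 0 0 -1; 0 -0.05 -0.1625 0 0 0 -1; 0 -0.15 -0.1625 0 0 -0.04 -1; 0 -0.26 -0.1625 0 0 -0.08 -1; 0 -0.37 -0.1625 0 0 -0.11 -1; -0.003 -0.48 -0.1625 0 0 -0.136 -1; -0.005 -0.57 -0.1625 0 0 -0.136 -1; -0.005 -0.62 -0.1625 0 0 -0.136 -1; -0.005 -0.638 -0.1625 0 0 -0.136 -1; -0.005 -0.638 -0.1625 0 0 -0.136 -1; -0.005 -0.638 -0.1625 0 0 -0.136 -1; -0.005 -0.638 -0.1625 0 0 -0.136 -1",
  "grip_force": 100
}}

```text
time_s: 7.6
eef_pos: [488.4, 32.2, 180.9]
ee_rot: [0.0, 0.996, 0.087, -0.0]
force: [0.4, -0.3, -5.6]
grip_width: 0.501
grip_force: 104.2
```

```bash
python3 - <<'E'
from fit import *
s=sense();print(s["force"].round(2),s["wrist_torque"].round(2),s["eef_pos"].round(1),s["ee_rot"].round(4),s["grip_width"],s["grip_force"],s["time_s"])
c=capture("top");b=capture("side")
p=s["eef_pos"];zu=p[2]-92.9
def draw(c,cols):
    im=cv2.resize(c["img"][:,:,::-1],None,fx=4,fy=4,interpolation=cv2.INTER_CUBIC)
    for V,p,z in cols:
        for k in range(0,len(V),8):
            P=(proj(place(V[k:k+8],p,z),c)+.5)*4
            for i in range(8):
                for j in(1,2,4):
                    if not i&j: cv2.line(im,tuple(int(v) for v in P[i]),tuple(int(v) for v in P[i|j]),(0,0,255),1,cv2.LINE_AA)
    return im
M=[(BASE,[531.5,94.2,.175],0),(TOW,[p[0],p[1],.175],zu)]
f=lambda I,r0,r1,c0,c1: cv2.resize(I[4*r0:4*r1,4*c0:4*c1],(400,300),interpolation=cv2.INTER_AREA)
cv2.imwrite("pics/o2.png",np.hstack([f(draw(c,M),190,316,220,388),f(draw(b,M),170,305,245,425)]))
E
```

```text
[ 0.4  -0.26 -5.57] [ 0.02  0.   -0.  ] [488.4  32.2 180.9] [ 0.000e+00  9.962e-01  8.660e-02 -1.000e-04] 0.5012707452042194 104.18150782585144 7.6
```

View pics/o2.png

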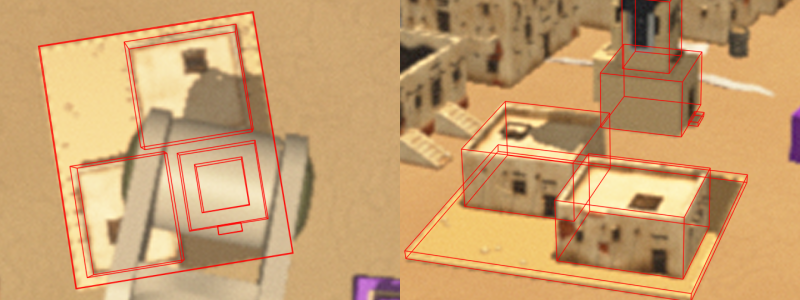

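The tower hangs above the yard with the door outward. It matches the model within about 2 px in the side view. Lowering.

>>> {"method": "jog_arm", "body": {
  "series": "0 0 0.06 0 0 0 -1; 0 0 0.13 0 0 0 -1; 0 0 0.17 0 0 0 -1; 0 0 0.185 0 0 0 -1; 0 0 0.19 0 0 0 -1; 0 0 0.194 0 0 0 -1; 0 0 0.194 0 0 0 -1; 0 0 0.194 0 0 0 -1"
}}

```text
time_s: 8.7
eef_pos: [488.6, 32.8, 103.6]
ee_rot: [0.0, 0.996, 0.087, 0.0]
force: [-0.5, 0.2, -5.8]
grip_width: 0.5
grip_force: 104.1
```

>>> {"method": "jog_arm", "body": {
  "series": "0 0 0.002 0 0 0 -1; 0 0 0.004 0 0 0 -1; 0 0 0.006 0 0 0 -1; 0 0 0.008 0 0 0 -1; 0 0 0.008 0 0 0 -1; 0 0 0.008 0 0 0 -1"
}}

```text
time_s: 9.45
eef_pos: [488.5, 32.7, 101.0]
ee_rot: [0.0, 0.996, 0.087, 0.0]
force: [-3.8, -0.8, 5.1]
grip_width: 0.502
grip_force: 105.3
```

Touchdown at z 101, as predicted. Sliding toward the back wall (+tool x), then the side wall (−tool y).

>>> {"method": "jog_arm", "body": {
  "series": "0.008 0 -0.001 0 0 0 -1; 0.016 0 -0.001 0 0 0 -1; 0.022 0 -0.001 0 0 0 -1; 0.026 0 -0.001 0 0 0 -1; 0.026 0 -0.001 0 0 0 -1"
}}

```text
time_s: 10.07
eef_pos: [498.7, 34.3, 101.1]
ee_rot: [0.0, 0.996, 0.087, -0.0]
force: [-4.4, -2.6, 4.5]
grip_width: 0.506
grip_force: 105.3
```

>>> {"method": "jog_arm", "body": {
  "series": "0.0 -0.008 0 0 0 0 -1; 0 -0.016 0 0 0 0 -1; 0 -0.022 0 0 0 0 -1; 0 -0.027 0 0 0 0 -1; 0 -0.027 0 0 0 0 -1"
}}

```text
time_s: 10.7
eef_pos: [497.5, 45.2, 101.0]
ee_rot: [0.0, 0.996, 0.087, 0.001]
force: [1.9, -5.1, 3.0]
grip_width: 0.502
grip_force: 105.0
```

```bash
cat > st.py <<'E'
from rig import *
import numpy as np
s=sense();a=2*np.arctan2(s["ee_rot"][2],s["ee_rot"][1]);c,d=np.cos(.175),np.sin(.175)
R=np.array([[c,d,0],[-d,c,0],[0,0,1]])
print("F base",(R@s["force"]).round(2),"M base",(R@s["wrist_torque"]).round(3),"p base",(R@(s["eef_pos"]-[531.5,94.2,0])).round(2),"rot",s["ee_rot"].round(4),"psi",a.round(4),s["grip_width"].round(3),s["grip_force"].round(1),s["time_s"])
E
python3 st.py
```

```text
Traceback (most recent call last):
  File "st.py", line 5, in <module>
    print("F base",(R@s["force"]).round(2),"M base",(R@s["wrist_torque"]).round(3),"p base",(R@(s["eef_pos"]-[531.5,94.2,0])).round(2),"rot",s["ee_rot"].round(4),"psi",a.round(4),s["grip_width"].round(3),s["grip_force"].round(1),s["time_s"])
                                                                                                                                                                                   ^^^^^^^^^^^^^^^^^^^^^
AttributeError: 'float' object has no attribute 'round'
```

```bash
sed -i 's/s\["grip_width"\].round(3),s\["grip_force"\].round(1)/round(s["grip_width"],3),round(s["grip_force"],1)/' st.py; python3 st.py
```

```text
F base [ 0.94 -5.38  2.99] M base [-0.82  -0.156  0.05 ] p base [-42.01 -42.37 101.04] rot [4.000e-04 9.962e-01 8.720e-02 1.100e-03] psi 0.1746 0.502 105.0 10.7
```

>>> {"method": "jog_arm", "body": {
  "series": "0.002 0 0 0 0 0 -1; 0.004 0 0 0 0 0 -1; 0.006 0 0 0 0 0 -1; 0.006 0 0 0 0 0 -1"
}}

```text
time_s: 11.2
eef_pos: [498.4, 45.2, 101.1]
ee_rot: [0.0, 0.996, 0.087, -0.001]
force: [-7.3, -7.7, 12.1]
grip_width: 0.502
grip_force: 106.3
```

```bash
python3 st.py
```

```text
F base [-8.56 -6.34 12.1 ] M base [-0.95   1.675  0.074] p base [-41.16 -42.43 101.1 ] rot [ 4.000e-04  9.962e-01  8.740e-02 -1.300e-03] psi 0.1751 0.502 106.3 11.2
```

Back wall seems touched (tower sits ~3 mm toward +x in the grip, as the side view hinted). Now the side wall.

>>> {"method": "jog_arm", "body": {
  "series": "0 -0.002 0 0 0 0 -1; 0 -0.004 0 0 0 0 -1; 0 -0.006 0 0 0 0 -1; 0 -0.006 0 0 0 0 -1"
}}

```text
time_s: 11.7
eef_pos: [498.9, 47.6, 101.1]
ee_rot: [0.001, 0.996, 0.087, 0.0]
force: [-2.2, -7.9, 7.8]
grip_width: 0.505
grip_force: 105.8
```

```bash
python3 st.py
```

```text
F base [-3.58 -7.41  7.83] M base [-1.161  0.536  0.034] p base [-40.24 -40.23 101.05] rot [5.000e-04 9.962e-01 8.720e-02 2.000e-04] psi 0.1746 0.505 105.8 11.7
```

>>> {"method": "jog_arm", "body": {
  "series": "0 -0.002 0 0 0 0 -1; 0 -0.004 0 0 0 0 -1; 0 -0.006 0 0 0 0 -1; 0 -0.006 0 0 0 0 -1"
}}

```text
time_s: 12.2
eef_pos: [499.0, 48.3, 101.2]
ee_rot: [0.002, 0.996, 0.088, 0.001]
force: [-1.6, -16.6, 6.5]
grip_width: 0.503
grip_force: 105.6
```

```bash
python3 st.py
```

```text
F base [ -4.52 -16.09   6.46] M base [-3.182  0.741  0.356] p base [-40.04 -39.5  101.24] rot [2.300e-03 9.961e-01 8.790e-02 6.000e-04] psi 0.1761 0.503 105.6 12.2
```

Side wall touched, with yaw moment +0.3 N·m: contact is at the tower's −x end, so it needs slightly more CCW. Trying 10 mrad.

>>> {"method": "jog_arm", "body": {
  "series": "0 0 0 0 0 -0.003 -1; 0 0 0 0 0 -0.0065 -1; 0 0 0 0 0 -0.0065 -1; 0 0 0 0 0 -0.0065 -1"
}}

```text
time_s: 12.7
eef_pos: [499.2, 48.7, 101.2]
ee_rot: [0.002, 0.996, 0.093, 0.001]
force: [1.1, -14.9, 5.9]
grip_width: 0.505
grip_force: 105.8
```

```bash
python3 st.py
```

```text
F base [ -1.49 -14.85   5.89] M base [-2.755  0.383  0.33 ] p base [-39.73 -39.22 101.21] rot [0.002  0.9957 0.0929 0.001 ] psi 0.186 0.505 105.8 12.7
```

>>> {"method": "jog_arm", "body": {
  "series": "0.002 0 0 0 0 0 -1; 0.004 0 0 0 0 0 -1; 0.006 0 0 0 0 0 -1; 0.006 0 0 0 0 0 -1"
}}

```text
time_s: 13.2
eef_pos: [500.1, 48.9, 101.3]
ee_rot: [0.002, 0.996, 0.093, -0.001]
force: [-9.1, -18.1, 14.6]
grip_width: 0.504
grip_force: 106.5
```

```bash
python3 st.py
```

```text
F base [-12.06 -16.21  14.6 ] M base [-2.817  2.083  0.42 ] p base [-38.79 -39.19 101.32] rot [ 0.0021  0.9957  0.0931 -0.0012] psi 0.1865 0.504 106.5 13.2
```

>>> {"method": "jog_arm", "body": {
  "series": "0 0 0 0 0 -0.003 -1; 0 0 0 0 0 -0.0065 -1; 0 0 0 0 0 -0.0065 -1; 0 0 0 0 0 -0.0065 -1"
}}

```text
time_s: 13.7
eef_pos: [500.5, 49.2, 101.2]
ee_rot: [0.002, 0.995, 0.098, -0.001]
force: [-5.8, -15.3, 10.7]
grip_width: 0.505
grip_force: 106.2
```

```bash
python3 st.py
```

```text
F base [ -8.34 -14.03  10.69] M base [-2.457  1.498  0.421] p base [-38.38 -38.93 101.25] rot [ 1.800e-03  9.952e-01  9.810e-02 -6.000e-04] psi 0.1965 0.505 106.2 13.7
```

>>> {"method": "jog_arm", "body": {
  "series": "0 0 0 0 0 -0.003 -1; 0 0 0 0 0 -0.0065 -1; 0 0 0 0 0 -0.0065 -1; 0 0 0 0 0 -0.0065 -1"
}}

```text
time_s: 14.2
eef_pos: [500.7, 49.3, 101.2]
ee_rot: [0.001, 0.995, 0.103, -0.0]
force: [-4.9, -13.7, 9.0]
grip_width: 0.502
grip_force: 106.1
```

```bash
python3 st.py
```

```text
F base [ -7.26 -12.67   8.97] M base [-2.316  1.228 -0.036] p base [-38.12 -38.82 101.19] rot [ 1.500e-03  9.947e-01  1.026e-01 -2.000e-04] psi 0.2056 0.502 106.1 14.2
```

```bash
python3 - <<'E'
from fit import *
c=capture("top"); c0=capture("side")
im=cv2.imread("pics/top0.png")[:,:,::-1]; g=im[:,:,1].astype(float)  # green: board ~ brighter
p0=np.array([531.5,94.2,.175])
from scipy.ndimage import map_coordinates
for name,P,Q,n in(("right y-",[-134,-115],[128,-115],[0,-1]),("left y+",[-134,118],[128,118],[0,1]),("top x+",[128,-115],[128,118],[1,0]),("bottom x-",[-134,-115],[-134,118],[-1,0])):
    P,Q,n=map(lambda v:np.array(v,float),(P,Q,n)); ts=np.linspace(.06,.94,80); offs=np.arange(-12,12.1,.5); e=[]
    for t in ts:
        b=P+(Q-P)*t; X=np.c_[b+offs[:,None]*n,np.full(len(offs),8)]
        px=proj(place(X,p0),c); v=map_coordinates(g,[px[:,1],px[:,0]],order=1)
        hi,lo=v[:8].mean(),v[-8:].mean(); e.append(np.trapezoid((v-lo)/(hi-lo),offs)+offs[0] if hi-lo>10 else np.nan)
    e=np.array(e);L=np.linalg.norm(Q-P)*ts;k=np.isfinite(e)
    for _ in range(3):
        f=np.polyfit(L[k],e[k],1);r=np.abs(e-np.polyval(f,L));k=np.isfinite(e)&(r<2.5)
    d=(Q-P)/np.linalg.norm(Q-P); cross=d[0]*n[1]-d[1]*n[0]
    print(name,k.sum(),"dyaw",round(np.arctan(f[0])*cross,4),"mean off",round(e[k].mean(),2))
save(c0,"s3.png")
E
python3 st.py
```

```text
right y- 66 dyaw 0.0103 mean off -0.57
left y+ 74 dyaw 0.0115 mean off -0.74
top x+ 36 dyaw 0.0559 mean off -1.52
bottom x- 57 dyaw 0.0527 mean off 1.88
F base [ -6.35 -13.09  10.11] M base [-2.357  1.218 -0.025] p base [-38.12 -38.83 101.19] rot [ 1.500e-03  9.947e-01  1.026e-01 -2.000e-04] psi 0.2055 0.504 106.1 14.3
```

Long board edges give base yaw ≈0.186; the contact moment flipped around 0.20, so that's consistent. Pressing further into the back wall.

>>> {"method": "jog_arm", "body": {
  "series": "0.002 0 0 0 0 0 -1; 0.004 0 0 0 0 0 -1; 0.006 0 0 0 0 0 -1; 0.006 0 0 0 0 0 -1"
}}

```text
time_s: 14.8
eef_pos: [501.7, 49.5, 101.4]
ee_rot: [0.002, 0.995, 0.103, -0.002]
force: [-13.4, -17.3, 18.5]
grip_width: 0.502
grip_force: 107.0
```

```bash
python3 st.py
```

```text
F base [-16.23 -14.66  18.46] M base [-2.525  2.989  0.175] p base [-37.09 -38.83 101.35] rot [ 0.0017  0.9947  0.1031 -0.0023] psi 0.2065 0.502 107.0 14.8
```

>>> {"method": "jog_arm", "body": {
  "series": "0.002 0 0 0 0 0 -1; 0.004 0 0 0 0 0 -1; 0.006 0 0 0 0 0 -1; 0.006 0 0 0 0 0 -1"
}}

```text
time_s: 15.3
eef_pos: [502.6, 49.7, 101.4]
ee_rot: [0.002, 0.995, 0.103, -0.004]
force: [-20.8, -21.5, 27.5]
grip_width: 0.505
grip_force: 107.7
```

```bash
python3 st.py
```

```text
F base [-24.24 -17.58  27.48] M base [-2.655  4.661  0.109] p base [-36.19 -38.81 101.43] rot [ 0.0018  0.9947  0.1032 -0.0044] psi 0.2067 0.505 107.7 15.3
```

Pushing is leaning the tower slightly (9 mrad about y, 4 about x), with its leading edge loading the board. Easing the down-force and commanding counter-tilt.

>>> {"method": "jog_arm", "body": {
  "series": "0 0 -0.001 0.001 0.003 0 -1; 0 0 -0.002 0.002 0.006 0 -1; 0 0 -0.003 0.002 0.006 0 -1; 0 0 -0.003 0.002 0.006 0 -1"
}}

```text
time_s: 15.8
eef_pos: [502.3, 49.6, 101.3]
ee_rot: [-0.0, 0.995, 0.103, -0.0]
force: [-17.2, -22.0, 12.8]
grip_width: 0.505
grip_force: 106.1
```

```bash
python3 st.py
```

```text
F base [-20.79 -18.65  12.76] M base [-3.245  3.977 -0.146] p base [-36.51 -38.87 101.25] rot [-3.000e-04  9.947e-01  1.029e-01 -4.000e-04] psi 0.2062 0.505 106.1 15.8
```

>>> {"method": "jog_arm", "body": {
  "series": "0.002 -0.001 0 0 0.001 0 -1; 0.004 -0.002 -0.001 0.001 0.002 0 -1; 0.004 -0.002 -0.001 0.001 0.002 0 -1; 0.004 -0.002 -0.001 0.001 0.002 0 -1"
}}

```text
time_s: 16.3
eef_pos: [502.4, 49.7, 101.3]
ee_rot: [-0.001, 0.995, 0.103, -0.001]
force: [-24.9, -28.7, 14.4]
grip_width: 0.505
grip_force: 106.7
```

```bash
python3 st.py; python3 - <<'E'
from fit import *
c=capture("top");b=capture("side")
s=sense()
f=lambda c,r0,r1,c0,c1: cv2.resize(c["img"][r0:r1,c0:c1,::-1],(400,300),interpolation=cv2.INTER_CUBIC)
cv2.imwrite("pics/o3.png",np.hstack([f(c,190,316,220,388),f(b,190,298,245,389)]))
for l in ("tower_1_edge","yard_corner"):
    for n,k in(("top",c),("side",b)):
        for m in mark_of(l,k)[:4]: print(n,l,round(m["confidence"],2),onz(m["point"],k,8).round(1))
E
```

```text
F base [-29.53 -23.9   14.39] M base [-4.528  5.219 -0.319] p base [-36.41 -38.78 101.25] rot [-5.000e-04  9.947e-01  1.031e-01 -1.100e-03] psi 0.2065 0.505 106.7 16.3
top tower_1_edge 0.82 [ 649.5 -158.     8. ]
top tower_1_edge 0.77 [ 392.9 -104.8    8. ]
top tower_1_edge 0.58 [746.9 288.2   8. ]
side tower_1_edge 0.83 [391.5 -87.7   8. ]
side tower_1_edge 0.82 [ 637.9 -145.     8. ]
side tower_1_edge 0.74 [745.7 299.    8. ]
side yard_corner 0.96 [529.   88.9   8. ]
```

View pics/o3.png

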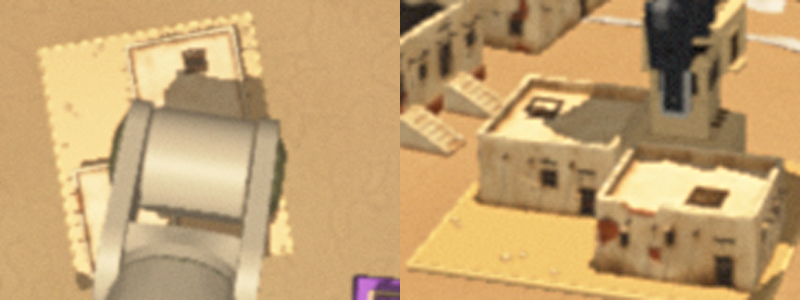

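Another 1.6 mm of command in x moved the tower only 0.1 mm while force rose 9 N, so both walls are firmly in contact. Trimming the small yaw moment.

>>> {"method": "jog_arm", "body": {
  "series": "0 0 0 0.0005 0.001 0.002 -1; 0 0 0 -0.0003 0.001 0.003 -1; 0 0 0 -0.0003 0.001 0.003 -1; 0 0 0 -0.0003 0.001 0.003 -1"
}}

```text
time_s: 17.1
eef_pos: [502.5, 49.7, 101.3]
ee_rot: [-0.0, 0.995, 0.101, -0.0]
force: [-23.9, -30.4, 14.4]
grip_width: 0.502
grip_force: 106.8
```

```bash
python3 st.py
```

```text
F base [-28.81 -25.76  14.42] M base [-4.264  5.23   0.341] p base [-36.35 -38.79 101.29] rot [-2.000e-04  9.948e-01  1.014e-01 -2.000e-04] psi 0.2031 0.502 106.8 17.1
```

Mz flips sign within about 4 mrad, so the faces are locked flat. With yaw 0.2045 the TCP sits at (−37.4, −37.7) in the base frame, effectively home. Centring the yaw, then checking for lean with an overlay.

>>> {"method": "jog_arm", "body": {
  "series": "0 0 0 0 0 -0.0015 -1; 0 0 0 0 0 -0.0015 -1; 0 0 0 0 0 -0.0015 -1"
}}

```text
time_s: 17.48
eef_pos: [502.4, 49.7, 101.3]
ee_rot: [-0.0, 0.995, 0.102, -0.0]
force: [-23.6, -29.8, 14.6]
grip_width: 0.503
grip_force: 106.7
```

```bash
python3 st.py; python3 - <<'E'
from fit import *
c=capture("top");b=capture("side")
def draw(c,cols):
    im=cv2.resize(c["img"][:,:,::-1],None,fx=6,fy=6,interpolation=cv2.INTER_CUBIC)
    for V,p,z in cols:
        for k in range(0,16,8):
            P=(proj(place(V[k:k+8],p,z),c)+.5)*6
            for i in range(8):
                for j in(1,2,4):
                    if not i&j: cv2.line(im,tuple(int(v) for v in P[i]),tuple(int(v) for v in P[i|j]),(0,0,255),1,cv2.LINE_AA)
    return im
h=place(np.array([[-38.,-38,0]]),[531.5,94.2,.2045])[0]; print(h)
I=draw(b,[(TOW,[h[0],h[1],.2045],8)])
J=cv2.resize(b["img"][:,:,::-1],None,fx=6,fy=6,interpolation=cv2.INTER_CUBIC)
r=np.s_[6*175:6*265,6*315:6*381]
cv2.imwrite("pics/o4.png",np.hstack([J[r],I[r]]))
E
```

```text
F base [-28.46 -25.27  14.6 ] M base [-4.405  5.285  0.015] p base [-36.36 -38.8  101.27] rot [-3.000e-04  9.948e-01  1.022e-01 -2.000e-04] psi 0.2047 0.503 106.7 17.475
[502.00876841  49.27487051   0.        ]
```

View pics/o4.png

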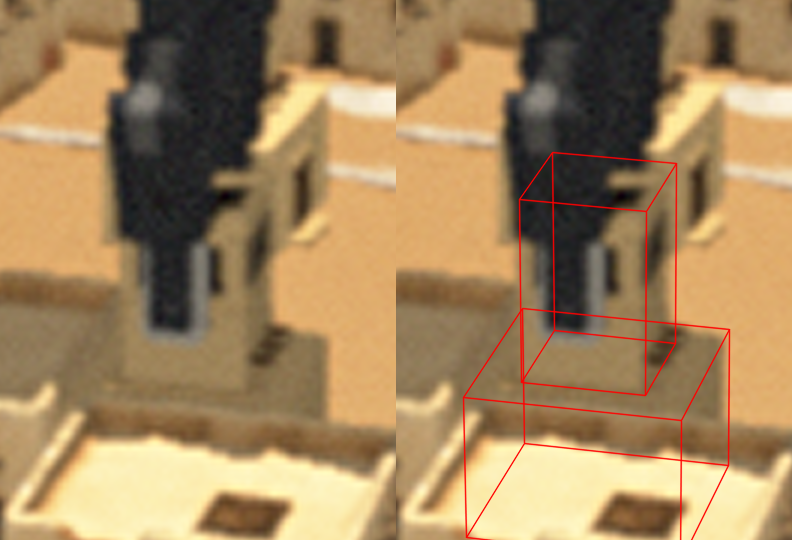

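The overlay shows the shaft upright, square and at home within about 1 px. Forces are 28 N and 25 N on the two walls with zero yaw moment. Handing in.

```bash
python3 -c "
from rig import finish_job
print(finish_job())"
```

```text
the job is handed in; nothing more can be done
None
```

I handed the job in at about 17.5 s with the solid tower (about 0.56 kg) standing upright in the yard corner, door side out, still gripped and pressed on both walls (about 28 N back, 25 N side); I never touched the hollow tower, glue bottle, barrel or brush, and no verdict came back.

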